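Close up the servo-piston leak tester and pin its cap

ROBOT

A 6-joint arm with a two-finger parallel gripper is mounted at the origin on a cart in front of the work surface, level with it; the furniture and walls round the work are solid. World frame = base frame: x ahead of the robot, y to its left, z up, the work surface at z = 0. Lengths are in mm, angles in degrees, forces in N, time in s.
With the tool pointing down it reaches from about 375 to 750 mm from the base axis. Payload 9 kg.
Tool frame: the origin (TCP) lies between the finger pads; the fingertips stand 25 mm ahead of it and the grasp point (between the pads) lies 6 mm ahead of it; z points along the fingers, y is the line along which they close (so a half turn about z gives the same grasp; the last joint's range is limited). The gripper opens to 85 mm and grips with 20 to 120 N. Pads are 22 mm wide; open, the fingers measure 114 mm over their backs; the gripper's body (76 mm by 85 mm) begins 54 mm behind the grasp point. The pads swing forward as they close: fully open they stand 13 mm farther back than shut.
Start: joints at [60.063, 5.964, 5.575, 89.605, 0, 77.527], TCP at [180.065, 572.373, 256.331] pointing down, gripper open.
Joint ranges: [-171.21, 171.21], [-48.23, 106.86], [-62.78, 66.21], [-105.2, 120.99], [-86.42, 89.51], [-180, 180]. Speed limits (degrees/s): [127.2, 127.2, 147.25, 180, 180, 180].

INTERFACE

Orientations are given as [roll, pitch, yaw] about the fixed x, y, z axes, in that order (R = Rz(yaw) Ry(pitch) Rx(roll)).
In Python, from bench import env gives the robot as it stands. The module is installed in compiled form; this text tells all that it offers.
- The arm moves only by the tool move_arm, never from a script. Its argument "plan" is one flat list of numbers, 7 for each row, row after row: the turn, a rotation vector about the tool's x, y, z in rad, then the shift along the tool's x, y, z in m, then the finger opening in m, from 0 to 0.0854. In form: [rx, ry, rz, dx, dy, dz, jaw, rx, ry, rz, dx, dy, dz, jaw, ...]. A call has 1 to 12 rows; each row shifts and turns the commanded pose from where the row before left it, along the tool's axes as they then stand; what a row does not reach is not made up. A row lasts 1/12 s, in which the tool goes at most 41.7 mm and 7.16 degrees, less where a joint would pass 70% of its speed; a pose out of reach is approached as far as the arm can. A call with a gripper value outside its range is refused whole. The fingers move at their own pace and stop on an object; the grip force is fixed at half the most. Time passes only in rows, so rows that do not move let the fingers close. It gives the time, the measured TCP pose, the force, the opening and the grip force at its end, in the units of the state.
- env.state(): the state, without advancing time (a new reading comes with each control period).
- env.grab_frame(name): name is "scene" or "top"; returns (picture, depth): 480x640x3 uint8, red, green, blue; 480x640 float32, mm along the optical axis (not along the pixel's ray), 0 where there is no reading.
- env.get_calibration(name): a dict with "vertical_fov" (degrees; the focal length in pixels is half the picture's height over the tangent of half this angle, whatever the lens; pixels are square), "cx", "cy" (the principal point, pixels), "R" (3x3) and "t" (3): a world point X has camera coordinates R X + t. Camera axes: x right, y down, z forward; pixel columns grow to the right and rows downward; lengths in mm; the calibration is good to about 2 mm. A picture is of the moment at which its call begins. get_calibration takes no time and is no camera call.
- env.job_done(): hands the job in; it is judged then, once.
The state is a dict: "time_s": time; "joint_positions": joint angles; "qd": joint speeds; "joint_torque": joint torques, N m; "ee_pos": TCP position; "orientation": TCP orientation; "contact_force": force on the tool from outside, world axes, zero at the start; "torque": the same for the moment, N m; "grip_width": finger opening in mm; "grip_force": force on a finger pad.
Only numpy, scipy, OpenCV 4.12 (cv2) and the standard library are available. Lean on these libraries where they do the work, as an engineer would, in place of code of your own. Each camera call takes 0.05 s, during which the arm holds its last target. There are 200 camera calls.

TASK

Load the leak-test housing: stand the servo piston in its bore, slip the distance sleeve over the piston's stem, set the bayonet cap on the rim with its square ears between the claws, and turn it clockwise under the claws to the stops. Then push the lock pin fully home through the cap's eye into the housing's boss, and leave the torch, the caliper and the bearing race where they lie.

Things in the scene. Friction and masses are not known exactly. Their poses are not given: they have to be found in the camera images.
- housing: Bare-metal test housing fixed to the bench: grey base plate 180 x 164 x 14 mm, barrel of outer diameter 100 mm with its flat rim 52 mm above the bench, upright bore of diameter 64 mm with a flat floor 20 mm above the bench. Origin: bore axis at bench height, z up. Claws at +y and -y, lock-pin boss at -x; a low gauge and brass nipple at +x lie below the rim.
- bore_mouth (a point): Centre of the housing's bore at the rim, 52 mm above the bench.
- claw_left (a point): Centre of the underside of the lip of the housing's +y claw, 64 mm above the bench (12 mm above the rim). The lip is 8 mm thick, 30 mm wide along x and reaches from 50 to 70.5 mm from the bore axis; its post begins 62.5 mm from the axis. An end stop closes it at its +x end. Axes as the housing's.
- claw_right (a point): The same for the -y claw, which is the other turned by half a turn: its end stop is at its -x end.
- boss_hole (a point): Mouth of the lock-pin hole in the housing's boss: diameter 10 mm, 37 mm deep, upright, 62 mm from the bore axis on the housing's -x side, level with the rim (52 mm above the bench).
- piston: Aluminium servo piston standing upright: crown disc diameter 60 mm, 16 mm thick, chamfered lower edge; above it a steel stem of diameter 18 mm with a chamfered end; total height 66 mm. Origin: centre of its underside, z up along the stem. 0.2 to 0.33 kg. Grasp the stem near its top.
- sleeve: Plain steel tube (distance sleeve) standing upright: outer diameter 34 mm, inner 23 mm, 54 mm tall, 0.13 to 0.21 kg. Origin: centre of its underside, z up. When home it stands on the piston's crown round the stem, its foot 36 mm and its top 90 mm above the bench.
- cap: Aluminium bayonet cap standing upright, 78 mm tall, 0.32 to 0.52 kg. Origin: centre of its underside, z up. Chamfered spigot, diameter 61 mm, up to z = 6 mm; flange diameter 92 mm, z = 6 to 16 mm, with two square ears at +y and -y and two round eyed lugs at +x and -x; dome diameter 61 mm up to z = 52 mm, hollow (diameter 52, 46 at the mouth, 46 mm high). Same after a half turn.
- cap_bar (a point): In the cap's dark grip bar, on the cap's axis, 66 mm above its underside; axes as the cap's. The bar is 54 mm long along x, 14 mm thick along y, from 52 to 78 mm above the cap's underside.
- cap_ear (a point): Outer end of the cap's +y ear at the height of the flange's underside, 58 mm from the axis; both ears are 26 mm wide, 10 mm thick. On the rim the cap's origin is 46 mm above the bench. Its ears pass between the claws when its yaw is 45 degrees (give or take 12) counter-clockwise from above of the locked direction; it then turns freely 45 degrees clockwise to the stops.
- cap_eye (a point): Top of the eye in the cap's +x lug: upright through hole of diameter 10 mm, 62 mm from the axis, 16 mm above the cap's underside; lug reaches 75 mm from the axis; the -x lug is its twin. Locked (ears against the stops) the cap's x axis is parallel to the housing's, either way round, and one eye lies over the boss hole.
- lock_pin: Lock pin standing upright in its rest: steel shank diameter 8 mm, 44 mm long with a bullet nose (11 mm long, 3 mm at the tip), thin collar, black round ribbed grip of diameter 22 mm from 47 to 85 mm above the tip. Origin: tip of the nose, z up along the pin. 0.06 kg. Fully home its collar lies on the cap's lug, the tip 18 mm above the bench.
- pin_rest: Dark steel pin rest fixed to the bench: foot diameter 64 mm, post diameter 36 mm, 50 mm tall, with an upright hole of diameter 10 mm, 46 mm deep, in which the lock pin stands at the start (tip 6 mm above the bench, collar on the post). Origin: centre of its underside.
- torch: Red pocket torch lying on the bench, 130 x 82 x 38 mm: a bystander.
- digital_caliper: Digital caliper lying on the bench, 221 x 93 x 13 mm: a bystander.
- race: Steel bearing race lying flat, outer diameter 72 mm, 18 mm tall: a bystander.
- clutch_drum: Large grey clutch drum standing fixed on the bench beyond the work, diameter 164 mm, 192 mm tall: an obstacle to keep clear of. Origin: centre of its underside.
Things that resemble listed ones, but are neither listed nor needed, are in the scene too. Several things look just like the sleeve: the one meant starts nearest to the robot's base.

How it is judged:
By the outcome, as a careful person would: the job done as asked, in the order asked, and still so for the second after the job is handed in, with the robot touching nothing.
It also fails if it takes over 72 s, if anything falls off the work surface, if the arm or the gripper's body presses on something with over 40 N, if the wrist force passes 120 N, or if a joint passes its speed limit or range.

## Working session

There is one attempt and no reset: what is moved stays moved. The work goes in short steps, Python scripts to look and compute and a tool call to move; the robot and the scene stay as the last step left them, time stands still between calls to the robot, and variables do not carry over. Pictures are saved under pics/ and viewed, at most 10 in all, crops included, and the job is handed in when it is done.

Besides the shell and the picture viewer there is one more tool, called after ">>>" as name(argument=value, ...) on one line, values as JSON. move_arm: Moves the arm, as the interface text tells. Its arguments: {"type":"object","properties":{"plan":{"type":"array"}},"required":["plan"]}

```bash
mkdir -p pics; cat > h.py <<'E'
import numpy as np, cv2
from bench import env
def cal(n):
    c=env.get_calibration(n); f=240/np.tan(np.radians(c["vertical_fov"])/2); return f,c["cx"],c["cy"],np.array(c["R"]),np.array(c["t"])
def cloud(n,d):
    f,cx,cy,R,t=cal(n); v,u=np.mgrid[:480,:640]; P=np.stack([(u-cx)/f*d,(v-cy)/f*d,d],-1)
    W=(P-t)@R; W[d<=0]=np.nan; return W
E
python3 - <<'E'
from h import *
for n in("scene","top"):
    p,d=env.grab_frame(n); np.savez(f"{n}0.npz",p=p,d=d); cv2.imwrite(f"pics/{n}0.png",p[:,:,::-1]); print(env.get_calibration(n), (d>0).mean())
print(env.state())
E
```

```text
{'vertical_fov': 47.36648506058853, 'cx': 317.6211669270767, 'cy': 246.99541321080542, 'R': array([[-0.74105447, -0.67116431, -0.01940992],
       [-0.41258592,  0.47797526, -0.77544343],
       [ 0.52972742, -0.56663756, -0.63111865]]), 't': array([ 502.42317832,  246.65515269, 1198.40073817])} 0.995966796875
{'vertical_fov': 45.71509114242443, 'cx': 330.1919670012623, 'cy': 243.26198380463032, 'R': array([[ 0.01688456, -0.99961967,  0.02180422],
       [-0.99246436, -0.01940275, -0.12098774],
       [ 0.12136478, -0.01959709, -0.9924145 ]]), 't': array([  36.35550192,  594.10376266, 1475.19843232])} 0.9960709635416667
{'time_s': 0.1, 'joint_positions': array([6.00642064e+01, 5.99740130e+00, 5.53108530e+00, 8.96042986e+01,
       5.21018127e-04, 7.75264426e+01]), 'qd': array([ 0.00246635, -0.02406248,  0.15725405, -0.05706802,  0.04438775,
        0.01137076]), 'joint_torque': array([ 6.92958565e-03, -5.58205855e+01,  5.04721284e+01,  1.30572834e-02,
       -2.43867735e-04,  8.50223870e-06]), 'ee_pos': array([179.89930839, 572.11201004, 255.57340956]), 'orientation': array([-1.79931165e+02, -1.57607018e-02,  1.62537754e+02]), 'contact_force': array([-0.75456692,  0.8859955 ,  0.28048799]), 'torque': array([-0.05282606,  0.04781959,  0.00262711]), 'grip_force': 0.0, 'grip_width': 85.65601672078687}
```

View pics/top0.png

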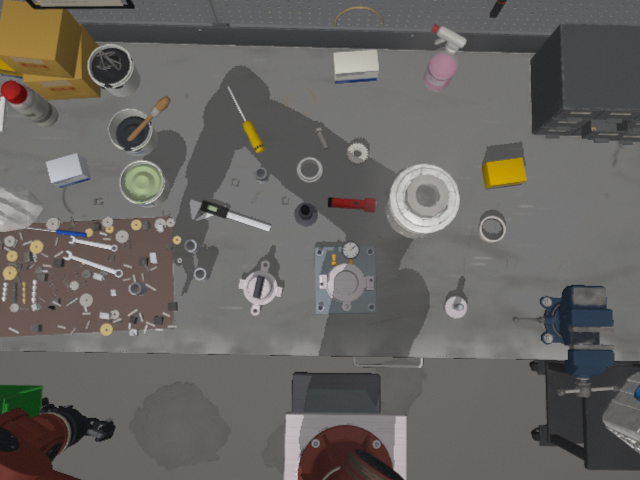

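View pics/scene0.png

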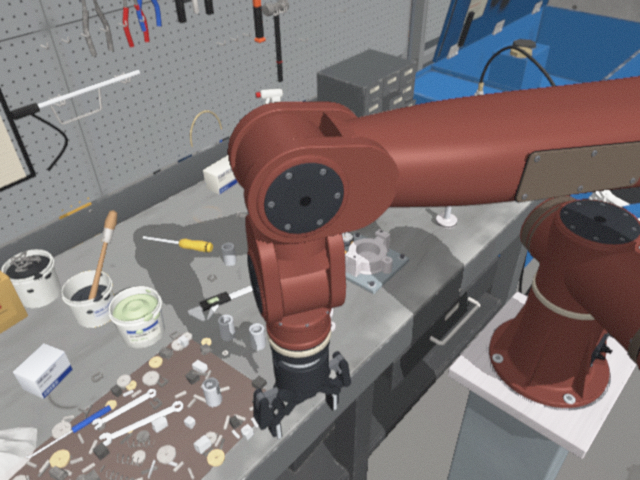

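Top view: housing (346,283), cap (261,287), pin in rest (306,213), drum (424,200), caliper (230,215), torch (352,204).
- Piston-like: (456,305), (357,152).
- Sleeve-like: (200,273), (190,245), (261,174), (136,288). The nearest to the base looks like (200,273).
- Race-like: (309,169), (491,228).

I'll check these in close crops and with depth.

```bash
python3 - <<'E'
from h import *
z=np.load("top0.npz");p,d=z["p"],z["d"];W=cloud("top",d)
for nm,(u,v) in dict(piston=(456,305),pis2=(357,152),sl1=(200,273),sl2=(190,245),sl3=(261,174),sl4=(136,288),cap=(261,287),pin=(306,213),drum=(424,200),race=(309,169),race2=(491,228)).items():
    r=50 if nm=="drum" else 16
    w=W[v-r:v+r+1,u-r:u+r+1].reshape(-1,3); w=w[np.isfinite(w[:,2])]; m=w[:,2].max(); t=w[w[:,2]>m-6]; o=w[w[:,2]>8]
    print(nm,"top z",m.round(1),"n",len(t),"topc",t.mean(0).round(1),"ext",np.ptp(t[:,:2],axis=0).round(0),"allmid",((o.max(0)+o.min(0))/2).round(1),np.ptp(o[:,:2],axis=0).round(0),"R",np.hypot(*t.mean(0)[:2]).round(0))
def crop(u,v,h,s,n=None): 
    return cv2.resize(p[v-h:v+h,u-h:u+h,::-1],(s,s),interpolation=cv2.INTER_CUBIC)
a=np.hstack([crop(346,283,40,400),crop(261,287,40,400)])
b=np.hstack([crop(u,v,18,200) for u,v in((456,303),(357,152),(200,273),(190,245))])
cv2.imwrite("pics/crop1.png",np.vstack([a,b]))
E
```

```text
piston top z 73.2 n 10 topc [ 432.4 -289.9   70.5] ext [ 8. 10.] allmid [ 434.6 -294.3   40.6] [80. 77.] R 521.0
pis2 top z 28.3 n 23 topc [845.  -16.5  24.2] ext [45. 49.] allmid [852.  -23.9  18.2] [74. 58.] R 845.0
sl1 top z 59.9 n 33 topc [505.3 385.1  56.3] ext [29. 31.] allmid [499.4 387.8  34. ] [53. 52.] R 635.0
sl2 top z 59.8 n 23 topc [575.8 411.6  56.1] ext [29. 29.] allmid [583.4 429.   34. ] [44. 72.] R 708.0
sl3 top z 63.0 n 3 topc [771.1 238.   59.9] ext [29.  9.] allmid [786.1 233.3  35.5] [62. 69.] R 807.0
sl4 top z 61.8 n 29 topc [464.9 547.9  58.6] ext [31. 31.] allmid [467.7 560.8  35. ] [82. 87.] R 719.0
cap top z 84.4 n 28 topc [471.6 230.2  80.3] ext [43. 17.] allmid [475.3 228.7  46.4] [86. 87.] R 525.0
pin top z 95.4 n 25 topc [674.4 113.3  92. ] ext [17. 15.] allmid [677.6 115.4  51.8] [86. 85.] R 684.0
drum top z 198.3 n 197 topc [ 693.1 -183.3  193.9] ext [98. 99.] allmid [ 720.6 -206.3  103.2] [282. 277.] R 717.0
race top z 40.0 n 47 topc [797.  109.2  35.9] ext [58. 57.] allmid [802.7 103.8  24.2] [82. 74.] R 804.0
race2 top z 29.1 n 8 topc [ 640.5 -395.2   24.4] ext [64. 63.] allmid [ 648.1 -389.3   18.6] [82. 78.] R 753.0
```

View pics/crop1.png

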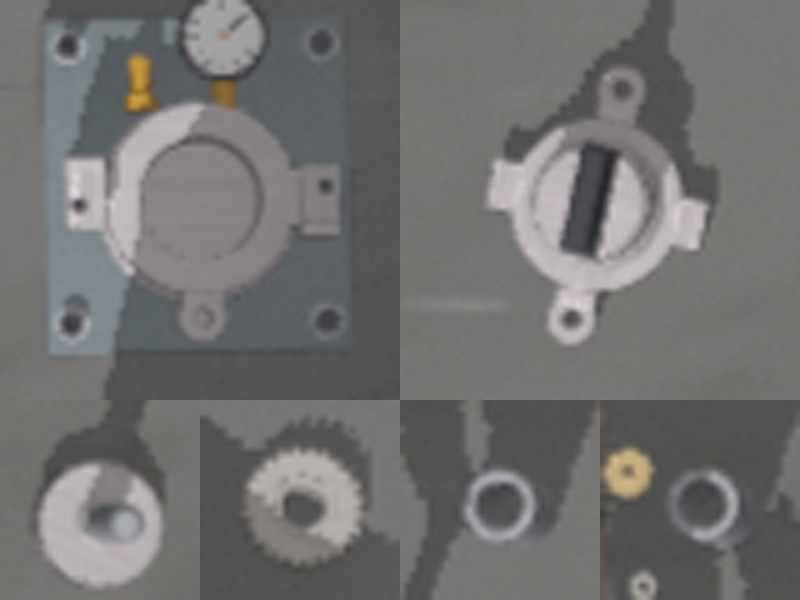

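The crops confirm the choices. The piston is at (456,303), with a tall stem of about 70 mm; (357,152) is a low gear. The sleeve is at (200,273), R = 635, the nearest of its kind. The housing boss faces the robot, and the cap's bar leans about 13° clockwise. Next I'll measure each one precisely.

```bash
cat > meas.py <<'E'
from h import *
def plane(n,uv,z):
    f,cx,cy,R,t=cal(n); uv=np.atleast_2d(uv).astype(float)
    D=np.c_[(uv[:,0]-cx)/f,(uv[:,1]-cy)/f,np.ones(len(uv))]@R; C=-R.T@t
    return C+D*((z-C[2])/D[:,2])[:,None]
def comp(mask,u,v,r):
    m=np.zeros_like(mask,np.uint8); m[v-r:v+r+1,u-r:u+r+1]=mask[v-r:v+r+1,u-r:u+r+1]
    k,l,s,c=cv2.connectedComponentsWithStats(m); i=1+np.argmax(s[1:,4]); return l==i
def px(m): v,u=np.nonzero(m); return np.c_[u,v]
E
python3 - <<'E'
from meas import *
z=np.load("top0.npz");p,d=z["p"],z["d"];W=cloud("top",d)
H=W[...,2]
for u,v in((300,320),(420,300),(230,320),(215,200),(270,220),(400,330),(520,300)):
    print("bench",np.nanmedian(H[v-4:v+5,u-4:u+5]).round(2),np.nanstd(H[v-4:v+5,u-4:u+5]).round(2),end=" ")
print()
def circ(P):
    A=np.c_[2*P[:,:2],np.ones(len(P))]; s=np.linalg.lstsq(A,(P[:,:2]**2).sum(1),rcond=None)[0]; return s[:2],np.sqrt(s[2]+s[:2]@s[:2])
# housing
for s in(-1,1):
    m=comp(H>66,346+s*25,283,12); q=plane("top",px(m),72); print("claw",q.mean(0).round(2),np.ptp(q,axis=0).round(1),len(q))
m=comp(H>45,346,287,40); q=plane("top",px(m),52); c=q[:,:2].mean(0);print("housing mask c",c, np.ptp(q,axis=0))
e=px(cv2.morphologyEx(m.astype(np.uint8),cv2.MORPH_GRADIENT,np.ones((3,3),np.uint8))); q=plane("top",e,52)[:,:2]
c=q.mean(0)
for lab,r0,tol in(("outer",50,5),("bore",32,5)):
    cc=c.copy()
    for _ in range(15):
        rr=np.hypot(*(q-cc).T); k=abs(rr-r0)<tol; cc,r=circ(q[k])
    print(lab,cc.round(2),r.round(2),k.sum())
for nm,u,v,th,zz,r in(("stem",458,302,58,66,9),("crown",456,305,9,13,16),("sleeve",200,273,48,54,9),("pin",306,213,85,91,10),("race",309,169,10,18,16)):
    m=comp(H>th,u,v,r); q=plane("top",px(m),zz); print(nm,q.mean(0).round(2),np.ptp(q,axis=0).round(1),len(q), "medH",np.median(H[m]).round(1))
m=comp(H>12,261,288,36); q=plane("top",px(m),15)[:,:2];print("cap",q.mean(0).round(2),np.ptp(q,axis=0).round(1))
mm=comp(H>66,261,287,16); b=plane("top",px(mm),78)[:,:2]; w,V=np.linalg.eigh(np.cov((b-b.mean(0)).T)); a=V[:,1]*np.sign(V[0,1]); print("bar",b.mean(0).round(2),np.degrees(np.arctan2(a[1],a[0])).round(1),len(b))
w2=(q-q.mean(0)); rr=np.hypot(*w2.T); t=np.arctan2(w2[:,1],w2[:,0]); k=rr>50; print("cap ang by 4th harm",k.sum(),np.degrees(np.angle(np.exp(4j*t[k]).sum())/4), "lug(2nd)",np.degrees(np.angle(np.exp(2j*t[rr>62]).sum())/2))
E
```

```text
bench -1.28 3.53 bench -0.19 3.04 bench -0.86 3.83 bench -0.75 5.61 bench -1.15 3.07 bench -0.71 3.09 bench -0.53 3.55 
claw [490.87  65.68  72.  ] [36.2 18.6  0. ] 111
claw [488.41 -54.82  72.  ] [36.2 18.3  0. ] 114
housing mask c [485.85606757   4.57947706] [122.26743578 141.25041594   0.        ]
outer [489.38   4.77] 49.94 305
bore [489.36   5.03] 31.97 202
stem [ 431.6  -289.81   66.  ] [15.5 15.6  0. ] 39 medH 64.3
crown [ 431.23 -291.1    13.  ] [58.5 61.7  0. ] 395 medH 16.2
sleeve [505.31 384.2   54.  ] [28.8 31.4  0. ] 73 medH 53.5
pin [674.7  114.09  91.  ] [21.  18.2  0. ] 47 medH 89.6
race [795.52 106.36  18.  ] [67.4 68.4  0. ] 289 medH 28.0
cap [472.97 231.37] [143.7 116.9]
bar [473.71 230.01] -10.8 119
cap ang by 4th harm 161 -10.514941094896946 lug(2nd) -9.77302236471095
```

>>> move_arm(plan=[0,0,-0.102,0,0,0,0.07,0,0,-0.102,0,0,0,0.07,0,0,-0.101,0,0,0,0.07,0,0,0,-0.022,-0.028,0,0.07,0,0,0,-0.022,-0.028,0,0.07,0,0,0,-0.022,-0.028,0,0.07,0,0,0,-0.022,-0.028,0,0.07,0,0,0,-0.022,-0.028,0,0.07,0,0,0,-0.022,-0.028,0,0.07,0,0,0,-0.022,-0.028,0,0.07,0,0,0,-0.022,-0.028,0,0.07,0,0,0,-0.022,-0.028,0,0.07])

```text
time_s: 1.1
ee_pos: [378.7, 318.8, 256.1]
orientation: [-180.0, -0.0, -180.0]
contact_force: [-0.4, -0.5, -0.3]
grip_width: 70.3
grip_force: 0.0
```

>>> move_arm(plan=[0,0,0,-0.0045,-0.0375,0,0.07,0,0,0,-0.0045,-0.0375,0,0.07,0,0,0,-0.0045,-0.0375,0,0.07,0,0,0,-0.0045,-0.0375,0,0.07,0,0,0,-0.0045,-0.0375,0,0.07,0,0,0,-0.0045,-0.0375,0,0.07,0,0,0,-0.0045,-0.0375,0,0.07,0,0,0,-0.0045,-0.0375,0,0.07,0,0,0,-0.0045,-0.0375,0,0.07,0,0,0,-0.0045,-0.0375,0,0.07,0,0,0,-0.0045,-0.0375,0,0.07,0,0,0,-0.0045,-0.0375,0,0.07])

```text
time_s: 2.1
ee_pos: [431.9, -131.5, 256.1]
orientation: [180.0, 0.0, 180.0]
contact_force: [1.4, 0.3, -0.1]
grip_width: 70.2
grip_force: 0.0
```

>>> move_arm(plan=[0,0,0,0,-0.0317,0,0.06,0,0,0,0,-0.0317,0,0.06,0,0,0,0,-0.0317,0,0.06,0,0,0,0,-0.0317,0,0.06,0,0,0,0.0005,-0.0319,0,0.06,0,0,0,0,0,0.036,0.06,0,0,0,0,0,0.036,0.06,0,0,0,0,0,0.036,0.06,0,0,0,0,0,0.036,0.06,0,0,0,0,0,0.032,0.06,0,0,0,0,0,0.02,0.06])

```text
time_s: 3.02
ee_pos: [430.2, -286.6, 56.1]
orientation: [179.8, -0.2, -180.0]
contact_force: [-0.2, 0.4, -0.2]
grip_width: 59.7
grip_force: 0.0
```

>>> move_arm(plan=[0,0,0,0,0,0,0.03,0,0,0,0,0,0,0.024,0,0,0,0,0,0,0.02,0,0,0,0,0,0,0.012,0,0,0,0,0,0,0.008,0,0,0,0,0,0,0.005])

```text
time_s: 3.52
ee_pos: [432.7, -289.1, 62.2]
orientation: [-179.9, 0.1, -180.0]
contact_force: [-0.9, 1.5, 6.3]
grip_width: 16.2
grip_force: 59.3
```

>>> move_arm(plan=[0,0,0,0,0,0,0.005,0,0,0,0,0,-0.015,0.005,0,0,0,0,0,-0.03,0.005,0,0,0,0,0,-0.035,0.005,0,0,0,0,0.035,-0.02,0.005,0,0,0,0,0.038,0,0.005,0,0,0,0,0.038,0,0.005,0,0,0,0,0.038,0,0.005,0,0,0,0,0.038,0,0.005,0,0,0,0,0.038,0,0.005,0,0,0,0,0,0,0.005,0,0,0,0,0,0,0.005])

```text
time_s: 4.52
ee_pos: [431.9, -61.6, 160.9]
orientation: [-180.0, 0.1, -179.8]
contact_force: [0.6, -0.7, -2.9]
grip_width: 16.1
grip_force: 59.7
```

```bash
python3 - <<'E'
from h import *
s=env.state(); print(s["ee_pos"],s["orientation"],s["contact_force"],s["grip_width"])
for n in("scene","top"):
    p,d=env.grab_frame(n); np.savez(f"{n}1.npz",p=p,d=d); cv2.imwrite(f"pics/{n}1.png",p[:,:,::-1])
E
```

```text
[431.87601922 -61.63548344 160.89489918] [-1.79969667e+02  6.38461325e-02 -1.79771713e+02] [ 0.57739796 -0.73491787 -2.87791212] 16.06625945748267
```

View pics/scene1.png

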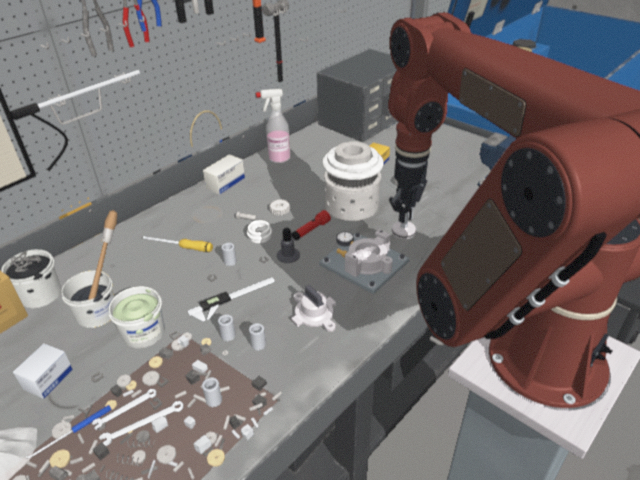

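```bash
python3 - <<'E'
from meas import *
z=np.load("scene1.npz");p,d=z["p"],z["d"];W=cloud("scene",d)
f,cx,cy,R,t=cal("scene")
def proj(X): c=X@R.T+t; return np.c_[f*c[:,0]/c[:,2]+cx,f*c[:,1]/c[:,2]+cy]
tc=env.state()["ee_pos"]
B=(abs(W[...,0]-tc[0])<45)&(abs(W[...,1]-tc[1])<45)&(W[...,2]>80)&(W[...,2]<124)
q=px(B);print(len(q),q.min(0),q.max(0))
u0,v0=q.mean(0).astype(int)
cv2.imwrite("pics/s1crop.png",np.hstack([cv2.resize(p[v0-40:v0+40,u0-40:u0+40,::-1],(400,400),interpolation=cv2.INTER_CUBIC),cv2.resize(p[220:300,330:410,::-1],(400,400),interpolation=cv2.INTER_CUBIC)])); print(u0,v0)
a=np.linspace(0,2*np.pi,200)
for zb in(tc[2]-60,):
  X=np.vstack([np.c_[tc[0]+r*np.cos(a),tc[1]+r*np.sin(a),0*a+zb+h] for r,h in((28,0),(30,2),(30,16))]); h=cv2.convexHull(proj(X).astype(np.float32)); M=cv2.moments(h)
  print("pred c",M["m10"]/M["m00"],M["m01"]/M["m00"],"bbox",h.min(0),h.max(0),"area",M["m00"])
c=proj(np.array([[489.4,5.1,52],[431.9,-61.6,117],[489.4+32,5.1,52],[489.4-32,5.1,52],[489.4,37.1,52],[489.4,-26.9,52]]));print(c.round(1))
E
```

```text
308 [392 221] [415 238]
403 229
pred c 405.1471790202896 228.67716212447715 bbox [[393.07324 219.33936]] [[417.29636 238.10715]] area 371.275046040304
[[369.7 249.6]
 [404.9 226.6]
 [360.1 244.6]
 [379.6 254.8]
 [362.  255.6]
 [377.2 243.8]]
```

View pics/s1crop.png

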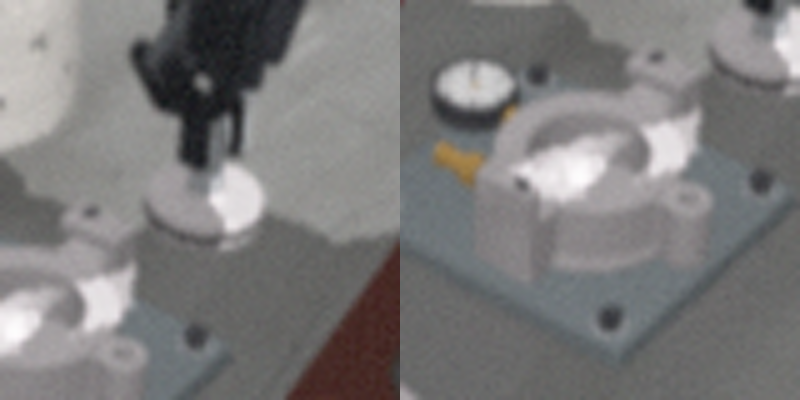

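The scene crop shows the piston hanging upright. Its crown centre is near (403.6,229.5) and the bore centre near (367,249). Both are offset from the prediction by the same -2.3 px, so the camera bias cancels and the bore target (489.5,5.2) holds.

>>> move_arm(plan=[0,0,0,-0.0193,0.0229,0,0.005,0,0,0,-0.0193,0.0229,0,0.005,0,0,0,-0.0193,0.0228,0,0.005,0,0,0,0,0,0.022,0.005,0,0,0,0,0,0.02,0.005,0,0,0,0,0,0,0.005,0,0,0,0,0,0,0.005,0,0,0,0,0,0.003,0.005,0,0,0,0,0,0.004,0.005,0,0,0,0,0,0.004,0.005])

```text
time_s: 5.45
ee_pos: [491.8, 5.2, 111.4]
orientation: [180.0, 0.3, 180.0]
contact_force: [-10.7, 14.1, 48.5]
grip_width: 16.2
grip_force: 66.7
```

>>> move_arm(plan=[0,0,0,0,0,0.004,0.005,0,0,0,0,0,0.004,0.005])

```text
time_s: 5.62
ee_pos: [493.0, 7.2, 109.1]
orientation: [179.8, 0.6, -179.9]
contact_force: [-37.0, 32.0, 103.0]
grip_width: 15.9
grip_force: 81.7
```

>>> move_arm(plan=[0,0,0,0,0,-0.008,0.005,0,0,0,0,0,-0.006,0.005,0,0,0,0,0,0,0.005,0,0,0,0,0,0,0.005])

```text
time_s: 5.95
ee_pos: [489.8, 5.0, 113.4]
orientation: [-180.0, 0.0, 180.0]
contact_force: [0.2, -0.2, -3.5]
grip_width: 15.9
grip_force: 63.1
```

```bash
python3 - <<'E'
from meas import *
s=env.state(); print(s["ee_pos"],s["orientation"],s["contact_force"],s["torque"],s["grip_width"])
p,d=env.grab_frame("scene"); np.savez("scene2.npz",p=p,d=d)
cv2.imwrite("pics/s2.png",cv2.resize(p[190:280,315:435,::-1],(800,600),interpolation=cv2.INTER_CUBIC))
f,cx,cy,R,t=cal("scene")
def proj(X): c=X@R.T+t; return np.c_[f*c[:,0]/c[:,2]+cx,f*c[:,1]/c[:,2]+cy]
tc=s["ee_pos"];a=np.linspace(0,2*np.pi,200)
X=np.vstack([np.c_[tc[0]+r*np.cos(a),tc[1]+r*np.sin(a),0*a+tc[2]-60+h] for r,h in((28,0),(30,2),(30,16))]);q=proj(X)
print("crown bbox in crop px",(q.min(0)-[315,190]+.5)*6.667,(q.max(0)-[315,190]+.5)*6.667)
for r in (32,50):
    q=proj(np.c_[489.5+r*np.cos(a),5.2+r*np.sin(a),0*a+52]);print(r,(q.min(0)-[315,190]+.5)*6.667,(q.max(0)-[315,190]+.5)*6.667)
E
```

```text
[489.79674934   4.95655752 113.4424598 ] [-1.79985354e+02  3.84193965e-02  1.79981737e+02] [ 0.23933506 -0.2151238  -3.49852176] [0.00944072 0.02775002 0.00460404] 15.875803146802157
crown bbox in crop px [290.50978002 317.58411167] [447.18186343 443.73359999]
32 [285.33310427 349.66431304] [450.14684676 453.97932504]
50 [239.12586816 321.60195262] [496.70783708 484.66512907]
```

View pics/s2.png

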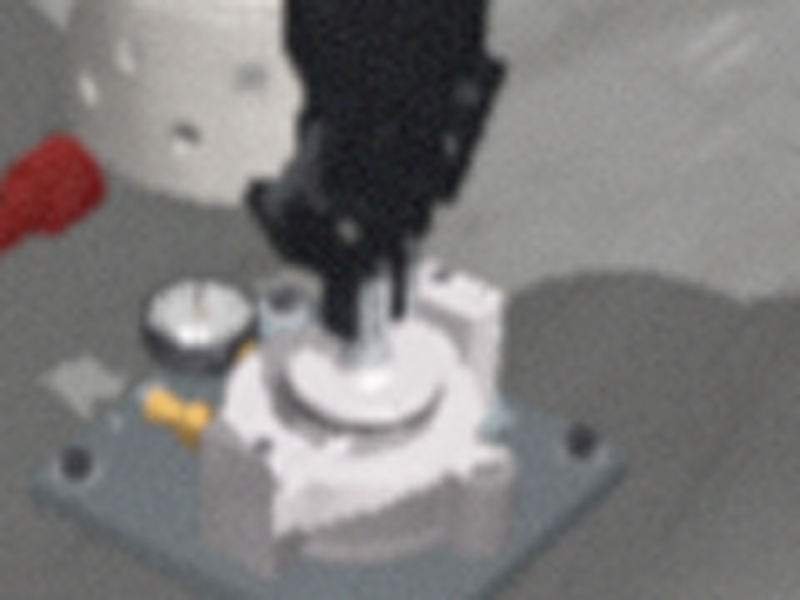

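```bash
cat > ren.py <<'E'
from meas import *
from scipy.optimize import minimize
def rays(n,uv):
    f,cx,cy,R,t=cal(n); return -R.T@t, np.c_[(uv[:,0]-cx)/f,(uv[:,1]-cy)/f,np.ones(len(uv))]@R
def disc(C,D,c,z,r0,r1):
    s=(z-C[2])/D[:,2]; P=C+D*s[:,None]; r=np.hypot(P[:,0]-c[0],P[:,1]-c[1]); return np.where((r>=r0)&(r<=r1),s,np.inf)
def cyl(C,D,c,r,z0,z1,inner=False):
    o=C[:2]-c[:2]; a=(D[:,:2]**2).sum(1); b=D[:,:2]@o; k=o@o-r*r; q=b*b-a*k
    s=(-b+(1 if inner else -1)*np.sqrt(np.maximum(q,0)))/a; z=C[2]+s*D[:,2]
    return np.where((q>0)&(z>=z0)&(z<=z1),s,np.inf)
def tube(C,D,c,R0,R1,zb,z0,z1,bg):   # ring R0..R1, top z1, bottom z0, bore floor zb, background plane bg
    L=[disc(C,D,c,z1,R0,R1),cyl(C,D,c,R1,z0,z1),disc(C,D,c,bg,R1 if R0 else 0,9999)]
    if R0: L+=[disc(C,D,c,zb,0,R0),cyl(C,D,c,R0,zb,z1,True)]
    return np.min(L,axis=0)
def fit(n,d,uv,model,x0,clip=15):
    C,D=rays(n,uv); ob=d[uv[:,1],uv[:,0]]
    L=lambda x: np.minimum(abs(ob-model(C,D,x)-x[2]),clip).mean()
    best=min((L(np.array([x0[0]+i,x0[1]+j,0])),x0[0]+i,x0[1]+j) for i in range(-8,9,2) for j in range(-8,9,2))
    r=minimize(L,[best[1],best[2],0],method="Nelder-Mead",options=dict(initial_simplex=[[best[1]+a,best[2]+b,c] for a,b,c in((-1,-1,0),(2,0,0),(0,2,0),(0,0,2))],xatol=.02,fatol=1e-4)); return r.x.round(2),r.fun.round(2),len(uv)
def pix(n,box):  # pixels whose rays hit around a world disc
    v,u=np.mgrid[:480,:640]; uv=np.c_[u.ravel(),v.ravel()]; C,D=rays(n,uv); (x,y,z,r,excl)=box
    s=(z-C[2])/D[:,2]; P=C+D*s[:,None]; w=P[:,:2]-[x,y]; rr=np.hypot(*w.T); an=np.degrees(np.arctan2(w[:,1],w[:,0]))
    k=rr<r
    for a0,h in excl: k&=~((abs((an-a0+180)%360-180)<h)&(rr>35))
    return uv[k]
E
python3 - <<'E'
from ren import *
def house(C,D,x): return tube(C,D,x,32,50,20,14,52,14)
for n,i in(("top",0),("top",1),("scene",1)):
    d=np.load(f"{n}{i}.npz")["d"]; print(n,i,"housing",*fit(n,d,pix(n,(489.5,5,52,57,[(90,25),(-90,25),(180,30),(0,40)])),house,(489.5,5)))
d=np.load("scene1.npz")["d"]
def crown(z): 
    def m(C,D,x): return np.minimum(np.min([disc(C,D,x,z+16,0,30),cyl(C,D,x,30,z,z+16)],axis=0),disc(C,D,x,0,0,9999))
    return m
for n,x0,z in(("scene",(431.6,-63.3),100.3),):
    uv=pix(n,(x0[0],x0[1],z+16,42,[])); W=cloud(n,d); k=(W[uv[:,1],uv[:,0],2]<z+20)
    print("crown hand",*fit(n,d,uv[k],crown(z),x0,30))
d=np.load("scene2.npz")["d"];x0=(489.8,5.);z=53.4
uv=pix("scene",(x0[0],x0[1],z+16,34,[])); W=cloud("scene",d); k=(W[uv[:,1],uv[:,0],2]<z+20)
def hm(C,D,x): return np.min([disc(C,D,x,z+16,0,30),cyl(C,D,x,30,z,z+16),house(C,D,(487.5,7))],axis=0)
print("crown hand2",*fit("scene",d,uv[k],hm,x0,30))
E
```

```text
top 0 housing [489.85   4.75   0.55] 2.87 881
top 1 housing [4.8979e+02 4.8600e+00 3.1000e-01] 3.02 881
scene 1 housing [495.17   7.57  -1.19] 4.02 556
crown hand [434.92 -59.13   0.57] 3.23 429
crown hand2 [4.9328e+02 3.0700e+00 3.4000e-01] 3.45 278
```

>>> move_arm(plan=[0,0,0,-0.002,0.0015,0,0.005,0,0,0,0,0,0.002,0.005,0,0,0,0,0,0.002,0.005,0,0,0,0,0,0.002,0.005])

```text
time_s: 6.33
ee_pos: [492.6, 7.4, 109.0]
orientation: [179.9, 0.1, -180.0]
contact_force: [-2.9, 3.6, 1.0]
grip_width: 15.7
grip_force: 62.6
```

>>> move_arm(plan=[0,0,0,0,0,0.002,0.005,0,0,0,0,0,0.002,0.005,0,0,0,0,0,0,0.005])

```text
time_s: 6.58
ee_pos: [491.6, 7.6, 102.7]
orientation: [179.9, 0.0, -180.0]
contact_force: [2.0, 4.3, -1.2]
grip_width: 16.3
grip_force: 62.8
```

>>> move_arm(plan=[0,0,0,0,0.0007,0.004,0.005,0,0,0,0,0,0.005,0.005,0,0,0,0,0,0.005,0.005,0,0,0,0,0,0.005,0.005,0,0,0,0,0,0.002,0.005,0,0,0,0,0,0,0.005,0,0,0,0,0,0,0.005])

```text
time_s: 7.17
ee_pos: [491.4, 7.6, 82.0]
orientation: [180.0, -0.0, -180.0]
contact_force: [-0.2, 4.1, 0.2]
grip_width: 16.3
grip_force: 62.5
```

>>> move_arm(plan=[0,0,0,0,0.0015,0,0.005,0,0,0,0,0,0,0.005,0,0,0,0,0,0,0.005])

```text
time_s: 7.42
ee_pos: [491.6, 8.6, 82.2]
orientation: [-179.9, -0.0, 180.0]
contact_force: [0.8, -1.4, -1.5]
grip_width: 16.1
grip_force: 63.1
```

>>> move_arm(plan=[0,0,0,0,0.0015,0,0.005,0,0,0,0,0,0,0.005,0,0,0,0,0,0,0.005])

```text
time_s: 7.67
ee_pos: [491.6, 10.3, 82.3]
orientation: [-180.0, -0.0, -180.0]
contact_force: [0.3, -2.8, -0.7]
grip_width: 15.7
grip_force: 63.2
```

>>> move_arm(plan=[0,0,0,-0.0015,-0.001,0,0.005,0,0,0,0,0,0,0.005,0,0,0,0,0,0,0.005])

```text
time_s: 7.92
ee_pos: [492.8, 9.7, 82.2]
orientation: [180.0, -0.0, -180.0]
contact_force: [-3.5, -0.6, 2.1]
grip_width: 16.1
grip_force: 63.1
```

>>> move_arm(plan=[0,0,0,0.003,0,0,0.005,0,0,0,0,0,0,0.005,0,0,0,0,0,0,0.005])

```text
time_s: 8.17
ee_pos: [490.5, 9.6, 82.3]
orientation: [180.0, 0.1, -180.0]
contact_force: [2.8, -0.4, -2.9]
grip_width: 16.0
grip_force: 62.8
```

>>> move_arm(plan=[0,0,0,-0.0015,-0.0005,0,0.005,0,0,0,0,0,0.002,0.005,0,0,0,0,0,0.001,0.005,0,0,0,0,0,0,0.005])

```text
time_s: 8.5
ee_pos: [491.8, 8.5, 81.6]
orientation: [-179.9, 0.0, -180.0]
contact_force: [-11.0, -2.0, 21.3]
grip_width: 15.5
grip_force: 64.7
```

>>> move_arm(plan=[0,0,0,0,0,-0.0015,0.03,0,0,0,0,0,0,0.04,0,0,0,0,0,0,0.04,0,0,0,0,0,-0.02,0.04,0,0,0,0,0,-0.03,0.05,0,0,0,0,0,-0.0285,0.06,0,0,0,-0.0016,0.0379,0,0.06,0,0,0,-0.0016,0.0379,0,0.06,0,0,0,-0.0016,0.0379,0,0.06,0,0,0,-0.0016,0.0379,0,0.06,0,0,0,-0.0016,0.0379,0,0.06,0,0,0,-0.0016,0.0379,0,0.06])

```text
time_s: 9.5
ee_pos: [500.8, 238.4, 159.0]
orientation: [180.0, -0.0, -180.0]
contact_force: [2.2, -0.8, 0.9]
grip_width: 60.3
grip_force: 0.0
```

>>> move_arm(plan=[0,0,0,-0.0016,0.0379,0,0.06,0,0,0,-0.0016,0.0379,0,0.06,0,0,0,-0.0016,0.0379,0,0.06,0,0,0,-0.001,0.0373,0,0.06,0,0,0,0,0,0.03,0.06,0,0,0,0,0,0.03,0.06,0,0,0,0,0,0.025,0.06,0,0,0,0,0,0.014,0.06,0,0,0,0,0,0,0.06,0,0,0,0,0,0,0.06])

```text
time_s: 10.33
ee_pos: [506.6, 387.2, 60.2]
orientation: [-180.0, -0.1, 180.0]
contact_force: [0.1, -0.8, 1.1]
grip_width: 59.9
grip_force: 0.0
```

```bash
python3 - <<'E'
from ren import *
s=env.state(); print(s["ee_pos"],s["contact_force"])
p,d=env.grab_frame("top"); np.savez("top3.npz",p=p,d=d); 
p2,d2=env.grab_frame("scene"); np.savez("scene3.npz",p=p2,d=d2)
cv2.imwrite("pics/s3.png",np.hstack([cv2.resize(p2[200:290,315:435,::-1],(400,300)),cv2.resize(p2[280:370,195:315,::-1],(400,300))]))
H=cloud("top",d)[...,2]
m=comp(H>75,346,283,14); print("stem",plane("top",px(m),86).mean(0),m.sum())
C=d; 
E
```

```text
[506.63811631 387.17917699  60.17729717] [ 0.0664204  -0.79207529  1.08195006]
stem [488.885155     5.07722942  86.        ] 39
```

View pics/s3.png

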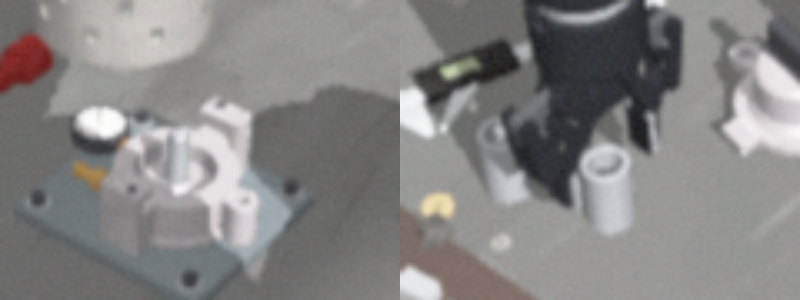

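The sleeve stands between the fingers and the piston is upright in the bore. Top-camera bias is about (+2.4,+3.7). I'll grasp the sleeve and carry it over.

>>> move_arm(plan=[0,0,0,0,0,0,0.04,0,0,0,0,0,0,0.03,0,0,0,0,0,0,0.02,0,0,0,0,0,0,0.02,0,0,0,0,0,-0.02,0.02,0,0,0,0,0,-0.04,0.02,0,0,0,0,0,-0.04,0.02])

```text
time_s: 11.02
ee_pos: [505.6, 386.8, 160.2]
orientation: [-179.9, -0.2, -180.0]
contact_force: [0.4, 1.2, -1.2]
grip_width: 31.7
grip_force: 60.0
```

>>> move_arm(plan=[0,0,0,0.0016,-0.0378,0,0.02,0,0,0,0.0016,-0.0378,0,0.02,0,0,0,0.0016,-0.0378,0,0.02,0,0,0,0.0016,-0.0378,0,0.02,0,0,0,0.0016,-0.0378,0,0.02,0,0,0,0.0016,-0.0378,0,0.02,0,0,0,0.0016,-0.0378,0,0.02,0,0,0,0.0016,-0.0378,0,0.02,0,0,0,0.0016,-0.0378,0,0.02,0,0,0,0.0014,-0.0382,0,0.02,0,0,0,0,0,0,0.02,0,0,0,0,0,0,0.02])

```text
time_s: 12.02
ee_pos: [491.2, 7.1, 160.8]
orientation: [-180.0, 0.0, 179.8]
contact_force: [-0.5, -0.4, -2.1]
grip_width: 31.7
grip_force: 60.3
```

>>> move_arm(plan=[0,0,0,0,0,0.008,0.02,0,0,0,0,0,0.004,0.02,0,0,0,0,0,0.003,0.02,0,0,0,0,0,0.003,0.02,0,0,0,0,0,0,0.02])

```text
time_s: 12.43
ee_pos: [490.8, 9.9, 141.4]
orientation: [180.0, -0.1, -179.9]
contact_force: [-0.9, 0.5, -0.9]
grip_width: 31.8
grip_force: 60.3
```

>>> move_arm(plan=[0,0,0,0,0,0.003,0.02,0,0,0,0,0,0.006,0.02,0,0,0,0,0,0.006,0.02,0,0,0,0,0,0,0.02])

```text
time_s: 12.77
ee_pos: [490.4, 9.3, 125.7]
orientation: [180.0, -0.1, -180.0]
contact_force: [0.1, 0.1, -2.0]
grip_width: 31.6
grip_force: 60.3
```

>>> move_arm(plan=[0,0,0,0,0,0.006,0.02,0,0,0,0,0,0.008,0.02,0,0,0,0,0,0.008,0.02,0,0,0,0,0,0.005,0.02,0,0,0,0,0,0.003,0.02,0,0,0,0,0,0,0.02])

```text
time_s: 13.27
ee_pos: [491.4, 9.1, 98.6]
orientation: [180.0, 0.1, -180.0]
contact_force: [-6.8, 2.2, 12.0]
grip_width: 31.4
grip_force: 61.6
```

>>> move_arm(plan=[0,0,0,0,0,0,0.04,0,0,0,0,0,0,0.055,0,0,0,0,0,0,0.055,0,0,0,0,0,-0.015,0.055,0,0,0,0,0,-0.024,0.06,0,0,0,0,0,-0.0237,0.065,0,0,0,0.0026,0.0376,0,0.065,0,0,0,0.0026,0.0376,0,0.065,0,0,0,0.0026,0.0376,0,0.065,0,0,0,0.0026,0.0376,0,0.065,0,0,0,0.0026,0.0376,0,0.065,0,0,0,0.0025,0.0377,0,0.065])

```text
time_s: 14.27
ee_pos: [475.2, 236.6, 159.9]
orientation: [180.0, 0.0, -180.0]
contact_force: [1.0, -1.0, 0.9]
grip_width: 65.1
grip_force: 0.0
```

>>> move_arm(plan=[0,0,0.092,0,0,0,0.065,0,0,0.091,0,0,0,0.065,0,0,0,0,0,0.015,0.065,0,0,0,0,0,0,0.065,0,0,0,0,0,0,0.065])

```text
time_s: 14.68
ee_pos: [475.0, 234.6, 144.2]
orientation: [-180.0, -0.1, 169.6]
contact_force: [-0.1, -0.2, -0.1]
grip_width: 65.3
grip_force: 0.0
```

```bash
python3 - <<'E'
from meas import *
s=env.state(); print(s["ee_pos"],s["orientation"],s["contact_force"])
p,d=env.grab_frame("top"); np.savez("top4.npz",p=p,d=d); 
p2,d2=env.grab_frame("scene"); np.savez("scene4.npz",p=p2,d=d2)
cv2.imwrite("pics/s4.png",np.hstack([cv2.resize(p2[200:290,315:435,::-1],(400,300)),cv2.resize(p2[245:335,255:375,::-1],(400,300))]))
H=cloud("top",d)[...,2]
m=comp(H>80,346,283,16); print("sleeve",plane("top",px(m),90).mean(0),m.sum(),np.median(H[m]))
E
```

```text
[474.96171031 234.57551215 144.18155418] [-1.79962366e+02 -1.02232268e-01  1.69563007e+02] [-0.07323206 -0.20310241 -0.07786324]
sleeve [488.8534637    5.74613556  90.        ] 112 87.54714465614077
```

View pics/s4.png

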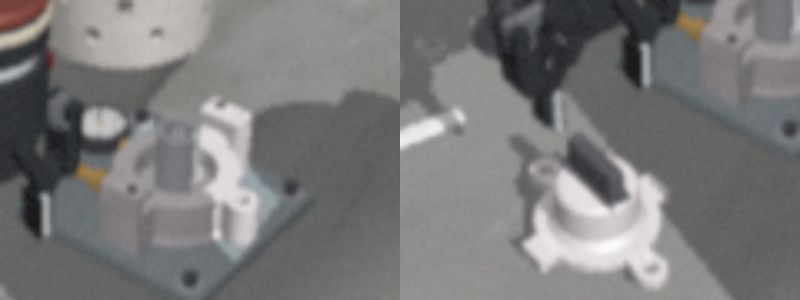

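Left: the sleeve stands home over the stem. Right: the cap's bar is at (597,168) in the crop, centred below the open fingers. Now I'll lower and grip it.

>>> move_arm(plan=[0,0,0,0,0,0.03,0.06,0,0,0,0,0,0.022,0.05,0,0,0,0,0,0.0115,0.04,0,0,0,0,0,0,0.03,0,0,0,0,0,0,0.02,0,0,0,0,0,0,0.005,0,0,0,0,0,0,0.005,0,0,0,0,0,0,0.005])

```text
time_s: 15.45
ee_pos: [476.5, 234.8, 83.0]
orientation: [180.0, 0.1, 169.5]
contact_force: [-0.9, -1.3, 3.4]
grip_width: 12.2
grip_force: 62.0
```

>>> move_arm(plan=[0,0,0,0,0,-0.025,0.005,0,0,0,0,0,-0.035,0.005,0,0,0,0,0,-0.035,0.005,0,0,0,0,0,-0.0135,0.005,0,0,0,-0.0095,-0.0365,0,0.005,0,0,0,-0.0095,-0.0365,0,0.005,0,0,0,-0.0095,-0.0365,0,0.005,0,0,0,-0.0095,-0.0365,0,0.005,0,0,0,-0.0095,-0.0365,0,0.005,0,0,0,-0.0094,-0.0367,0,0.005])

```text
time_s: 16.28
ee_pos: [491.5, 7.2, 189.6]
orientation: [180.0, 0.0, 169.5]
contact_force: [1.6, 1.0, -4.1]
grip_width: 12.4
grip_force: 61.3
```

>>> move_arm(plan=[0,0,-0.1185,0,0,0,0.005,0,0,-0.1185,0,0,0,0.005,0,0,-0.1185,0,0,0,0.005,0,0,-0.1185,0,0,0,0.005,0,0,-0.1185,0,0,0,0.005,0,0,-0.1185,0,0,0,0.005,0,0,-0.1185,0,0,0,0.005,0,0,-0.1185,0,0,0,0.005,0,0,0,0,0,0.008,0.005,0,0,0,0,0,0,0.005,0,0,0,0,0,0,0.005])

```text
time_s: 17.2
ee_pos: [491.2, 9.0, 180.9]
orientation: [179.9, -0.0, -136.4]
contact_force: [-0.6, 0.2, -3.2]
grip_width: 12.8
grip_force: 61.3
```

```bash
python3 - <<'E'
from ren import *
s=env.state(); print(s["ee_pos"],s["orientation"],s["contact_force"],s["grip_width"])
p2,d2=env.grab_frame("scene"); np.savez("scene5.npz",p=p2,d=d2)
p,d=env.grab_frame("top"); np.savez("top5.npz",p=p,d=d)
cv2.imwrite("pics/s5.png",np.hstack([cv2.resize(p2[180:280,310:430,::-1],(480,400)),cv2.resize(p[238:328,306:378,::-1],(320,400))]))
E
```

```text
[491.20021605   8.98740799 180.90064545] [ 1.79917942e+02 -4.36591137e-02 -1.36382770e+02] [-0.61220315  0.20049306 -3.23159893] 12.805671630088263
```

View pics/s5.png

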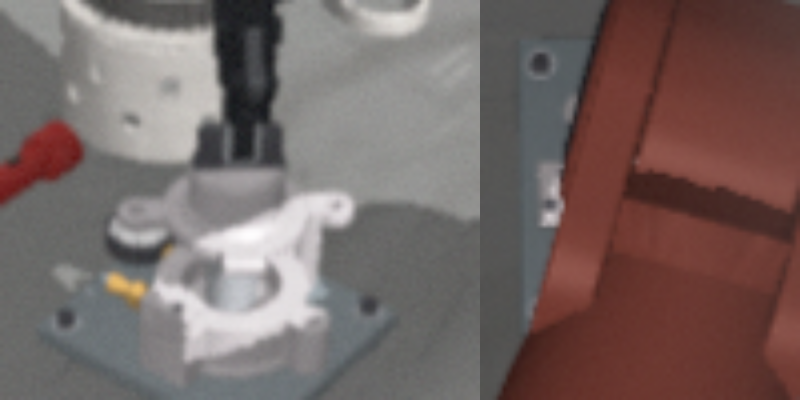

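>>> move_arm(plan=[0,0,0,0,0,0.01,0.005,0,0,0,0,0,0.012,0.005,0,0,0,0,0,0.012,0.005,0,0,0,0,0,0.008,0.005,0,0,0,0,0,0,0.005,0,0,0,0,0,0,0.005])

```text
time_s: 17.8
ee_pos: [491.1, 9.0, 139.1]
orientation: [179.9, -0.0, -136.2]
contact_force: [1.2, 0.2, -4.1]
grip_width: 12.8
grip_force: 61.3
```

>>> move_arm(plan=[0,0,0,0,0,0.003,0.005,0,0,0,0,0,0.002,0.005,0,0,0,0,0,0.002,0.005,0,0,0,0,0,0,0.005])

```text
time_s: 18.13
ee_pos: [491.8, 8.8, 132.9]
orientation: [-180.0, 0.0, -136.2]
contact_force: [-0.0, -0.0, -3.5]
grip_width: 12.9
grip_force: 61.4
```

>>> move_arm(plan=[0,0,0,0,0,0.002,0.005,0,0,0,0,0,0.0015,0.005,0,0,0,0,0,0,0.005])

```text
time_s: 18.38
ee_pos: [492.1, 8.3, 129.9]
orientation: [-179.9, -0.0, -136.2]
contact_force: [-0.2, -3.3, -2.7]
grip_width: 12.5
grip_force: 61.7
```

>>> move_arm(plan=[0,0,0,0,0,0.0015,0.005,0,0,0,0,0,0,0.005,0,0,0,0,0,0,0.005])

```text
time_s: 18.63
ee_pos: [492.2, 8.1, 129.2]
orientation: [-179.9, -0.0, -136.2]
contact_force: [-3.4, -5.4, 7.2]
grip_width: 12.7
grip_force: 62.9
```

>>> move_arm(plan=[0,0,0,0.0008,0,0.001,0.005,0,0,0,0,0,0,0.005,0,0,0,0,0,0,0.005])

```text
time_s: 18.88
ee_pos: [492.2, 7.9, 129.1]
orientation: [-179.8, 0.1, -136.2]
contact_force: [-3.6, -2.8, 13.5]
grip_width: 12.5
grip_force: 63.7
```

>>> move_arm(plan=[0,0,0.06,0,0,-0.0005,0.005,0,0,0.09,0,0,0,0.005,0,0,0.09,0,0,0,0.005,0,0,0.09,0,0,0,0.005,0,0,0,0,0,0,0.005])

```text
time_s: 19.3
ee_pos: [492.1, 7.8, 129.1]
orientation: [-179.9, 0.1, -155.4]
contact_force: [-0.1, -2.0, 8.1]
grip_width: 12.9
grip_force: 63.0
```

```bash
python3 - <<'E'
from meas import *
s=env.state(); print(s["ee_pos"],s["orientation"],s["contact_force"],s["torque"],s["grip_width"])
E
```

```text
[492.05515768   7.76161918 129.10475194] [-1.79879729e+02  9.85018942e-02 -1.55389014e+02] [-0.09515913 -1.99737458  8.05352008] [-0.33378322  0.12822657 -0.08164261] 12.931988137941978
```

>>> move_arm(plan=[0,0,0.09,0,0,0,0.005,0,0,0.09,0,0,0,0.005,0,0,0.09,0,0,0,0.005,0,0,0.09,0,0,0,0.005,0,0,0.06,0,0,0,0.005,0,0,0,0,0,0,0.005])

```text
time_s: 19.8
ee_pos: [492.1, 8.1, 129.1]
orientation: [-180.0, 0.2, -179.3]
contact_force: [-1.1, -2.1, 8.2]
grip_width: 12.9
grip_force: 63.1
```

```bash
python3 - <<'E'
from meas import *
s=env.state(); print(s["ee_pos"],s["orientation"],s["contact_force"],s["torque"],s["grip_width"])
E
```

```text
[492.13363174   8.05098363 129.10454201] [-1.79965532e+02  1.52634468e-01 -1.79342745e+02] [-1.05557438 -2.05133286  8.18461777] [-0.13096192  0.35224753 -0.06920488] 12.8635986459883
```

>>> move_arm(plan=[0,0,0.03,0,0,0,0.005,0,0,0.02,0,0,0,0.005,0,0,0,0,0,0,0.005])

```text
time_s: 20.05
ee_pos: [492.2, 8.1, 129.1]
orientation: [-180.0, 0.2, 178.0]
contact_force: [-1.3, -2.9, 8.7]
grip_width: 12.4
grip_force: 69.1
```

```bash
python3 - <<'E'
from meas import *
s=env.state(); print(s["ee_pos"],s["orientation"],s["contact_force"],s["torque"],s["grip_width"])
E
```

```text
[492.182424     8.06018671 129.09773381] [-1.79955884e+02  1.60085082e-01  1.78047804e+02] [-1.26055561 -2.94833591  8.66464819] [-0.43052666  0.27429236  1.39418094] 12.420439558011902
```

The cap has turned to the stops: torque rose to 1.4 N m at yaw 178°. I'll release it and go to the pin, measuring the eye from above on the way.

>>> move_arm(plan=[0,0,0,0,0,0,0.02,0,0,0,0,0,0,0.03,0,0,0,0,0,0,0.035,0,0,-0.035,0,0,-0.02,0.035,0,0,0,0,0,-0.03,0.045,0,0,0,0,0,-0.0225,0.055,0,0,0,-0.031,0.0183,0,0.055,0,0,0,-0.031,0.0183,0,0.055,0,0,0,-0.031,0.0183,0,0.055,0,0,0,-0.031,0.0183,0,0.055,0,0,0,-0.031,0.0183,0,0.055,0,0,0,-0.031,0.018,0,0.055])

```text
time_s: 21.05
ee_pos: [678.3, 119.2, 199.3]
orientation: [180.0, -0.0, -180.0]
contact_force: [0.6, -0.7, 1.5]
grip_width: 54.9
grip_force: 0.0
```

>>> move_arm(plan=[0,0,0,0,0,0.03,0.055,0,0,0,0,0,0,0.055,0,0,0,0,0,0,0.055])

```text
time_s: 21.3
ee_pos: [675.6, 118.1, 167.4]
orientation: [180.0, -0.3, -180.0]
contact_force: [0.1, -0.2, 1.0]
grip_width: 55.1
grip_force: 0.0
```

```bash
python3 - <<'E'
from ren import *
s=env.state(); print(s["ee_pos"],s["orientation"],s["contact_force"])
p,d=env.grab_frame("top"); np.savez("top6.npz",p=p,d=d)
p2,d2=env.grab_frame("scene"); np.savez("scene6.npz",p=p2,d=d2)
f,cx,cy,R,t=cal("top")
def proj(X,c): f,cx,cy,R,t=cal(c); q=np.atleast_2d(X)@R.T+t; return np.c_[f*q[:,0]/q[:,2]+cx,f*q[:,1]/q[:,2]+cy]
u,v=proj([427.5,6.5,62],"top")[0]; print("pred eye px",u,v)
a=cv2.resize(p[238:328,301:391,::-1],(500,500),interpolation=cv2.INTER_CUBIC)
w=proj([677,117.6,60],"scene")[0].astype(int); b=cv2.resize(p2[w[1]-45:w[1]+45,w[0]-27:w[0]+27,::-1],(300,500),interpolation=cv2.INTER_CUBIC)
cv2.imwrite("pics/s6.png",np.hstack([a,b])); print("scene crop centre",w)
g=cv2.cvtColor(p,cv2.COLOR_RGB2GRAY).astype(int); iu,iv=int(round(u)),int(round(v)); print(iu-8,iv-8);print(g[iv-8:iv+9,iu-8:iu+9])
H=cloud("top",d)[...,2]
m=comp(H>112,346,283,16); b=plane("top",px(m),124)[:,:2];ww,V=np.linalg.eigh(np.cov((b-b.mean(0)).T)); print("bar",b.mean(0),np.degrees(np.arctan(V[1,1]/V[0,1])))
E
```

```text
[675.5847114  118.09426118 167.40922637] [ 179.98397378   -0.30769757 -179.96761095] [ 0.13254858 -0.16503826  1.03706441]
pred eye px 345.12172566941683 306.2779188235546
scene crop centre [287 238]
337 298
[[197 198 210 199 198 198 198 198 196 195 192 191 193 192 184 185 188]
 [198 197 193 192 198 202 196 196 201 194 187 188 188 179 162 175 188]
 [206 203 201 201 195 184 175 186 205 194 175 174 166 148 150 182 181]
 [219 222 202 167 173 185 198 198 197 198 197 196 182 137 113 132 172]
 [102  99 107 110 149 204 200 198 199 200 201 198 181 134 110  97  88]
 [ 99 101  98  99 118 170 205 198 199 206 214 198 175 125  99 100 101]
 [101 100 102 101 131 180 190 186 186 194 198 191 179 141 100 101 101]
 [101 101 101 109 150 190 181 152 125 125 144 190 187 166 118 100 100]
 [101 102 101 115 158 190 173 134 135 137 140 164 188 175 133 100 100]
 [100 100 100 109 152 191 180 150 129 133 143 173 187 164 114 100  99]
 [101 100 100 103 137 189 189 177 151 143 161 191 186 155 110 100 100]
 [100 101 101 102 116 162 191 191 188 187 188 188 172 122  99  99 100]
 [100 102 101 101 102 123 167 182 187 187 182 175 144  98  99 100 100]
 [100 103 101 102 100  99 103 125 165 170 147 127  99 101  99  99  99]
 [ 97  98  98 100  95  98  95  97  96  95  97  96  96  94  93  93  95]
 [ 83  83  84  84  82  83  83  80  81  82  81  81  80  80  80  82  84]
 [ 90  89  89  90  89  88  87  89  90  89  89  90  88  92  91  90  90]]
bar [490.66893098   4.95745932] -0.811033457635034
```

View pics/s6.png

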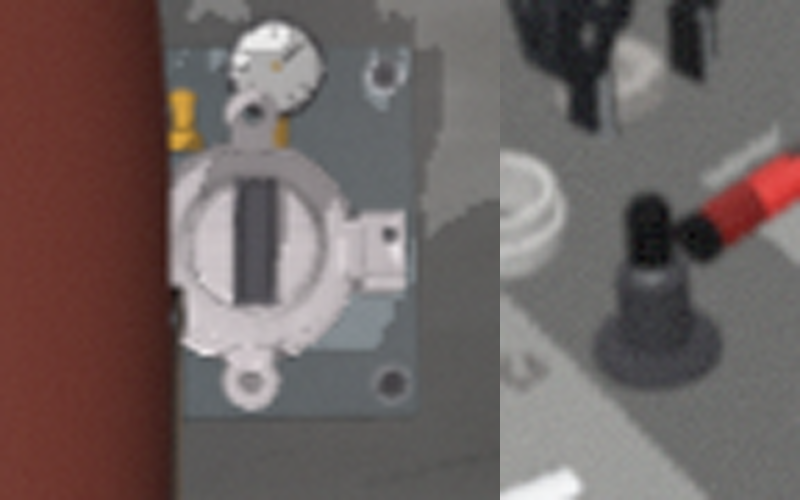

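The cap is locked, its bar is parallel to the housing's x axis, and the eye is at top px (345.6,306.3), so about (429.9,9.1) in the arm's frame. In the right-hand crop the pin stands in its rest at (648,235), below the open fingers.

>>> move_arm(plan=[0,0,0,0,0,0.03,0.055,0,0,0,0,0,0.03,0.055,0,0,0,0,0,0.025,0.055,0,0,0,0,0,0,0.045,0,0,0,0,0,0,0.035])

```text
time_s: 21.82
ee_pos: [676.1, 117.4, 85.7]
orientation: [180.0, -0.1, 180.0]
contact_force: [0.6, -0.1, 1.2]
grip_width: 35.7
grip_force: 0.0
```

>>> move_arm(plan=[0,0,0,0,0,0,0.025,0,0,0,0,0,0,0.015,0,0,0,0,0,0,0.01,0,0,0,0,0,0,0.01])

```text
time_s: 22.15
ee_pos: [678.7, 117.7, 88.7]
orientation: [-180.0, 0.2, -180.0]
contact_force: [-3.2, -0.5, 9.2]
grip_width: 19.9
grip_force: 59.2
```

```bash
python3 - <<'E'
from meas import *
s=env.state(); print(s["ee_pos"],s["orientation"],s["contact_force"],s["torque"],s["grip_width"])
E
```

```text
[678.66931732 117.67777372  88.6559611 ] [-179.98596082    0.24843314 -179.99113355] [-3.21610486 -0.48077219  9.15849486] [-0.18802317  0.57993668 -0.00702757] 19.865128978700547
```

>>> move_arm(plan=[0,0,0,0,0,-0.012,0.01,0,0,0,0,0,-0.036,0.01,0,0,0,0,0,-0.041,0.01,0,0,0,0,0,-0.041,0.01,0,0,0,0.0309,-0.0136,0,0.01,0,0,0,0.0309,-0.0136,0,0.01,0,0,0,0.0309,-0.0136,0,0.01,0,0,0,0.0309,-0.0136,0,0.01,0,0,0,0.0309,-0.0136,0,0.01,0,0,0,0.0309,-0.0136,0,0.01,0,0,0,0.0309,-0.0136,0,0.01,0,0,0,0.031,-0.0134,0,0.01])

```text
time_s: 23.15
ee_pos: [428.7, 8.8, 216.5]
orientation: [-180.0, 0.1, -180.0]
contact_force: [-0.3, 0.0, -0.4]
grip_width: 19.6
grip_force: 59.9
```

>>> move_arm(plan=[0,0,0,0,0,0.03,0.01,0,0,0,0,0,0.02,0.01,0,0,0,0,0,0.01,0.01,0,0,0,0,0,0,0.01,0,0,0,0,0,0,0.01])

```text
time_s: 23.57
ee_pos: [430.1, 9.3, 156.1]
orientation: [-180.0, 0.0, -180.0]
contact_force: [-0.2, -0.7, -0.1]
grip_width: 19.7
grip_force: 59.9
```

```bash
python3 - <<'E'
from ren import *
s=env.state(); print(s["ee_pos"],s["orientation"],s["contact_force"],s["grip_width"])
p2,d2=env.grab_frame("scene"); np.savez("scene7.npz",p=p2,d=d2)
f,cx,cy,R,t=cal("scene")
def proj(X): q=np.atleast_2d(X)@R.T+t; return np.c_[f*q[:,0]/q[:,2]+cx,f*q[:,1]/q[:,2]+cy]
e=s["ee_pos"]; u,v=proj([429.9,9.1,62])[0]; tt=proj(e-[0,0,79])[0]; print("pred eye",u,v,"pred tip",tt)
iu,iv=int(u),int(v); np.set_printoptions(linewidth=200)
g=cv2.cvtColor(p2,cv2.COLOR_RGB2GRAY).astype(int);print(iu-12,iv-20);print(g[iv-20:iv+9,iu-12:iu+9])
cv2.imwrite("pics/s7.png",cv2.resize(p2[iv-45:iv+45,iu-60:iu+60,::-1],(800,600),interpolation=cv2.INTER_CUBIC))
E
```

```text
[430.12457309   9.25714569 156.07745626] [-1.79999072e+02  3.19624821e-02 -1.79971110e+02] [-0.18803219 -0.73249318 -0.06057391] 19.7118159651574
pred eye 387.5229999286597 257.1150567661729 pred tip [387.78107352 252.51643316]
375 237
[[ 58  54  62  85 110 127 125 113  92  60  41  50  90 111 105  65  25  21  60  92 103]
 [ 61  56  57  72  98 127 143 142 128  94  66  65  97 117  98  59  22  45  69  93 100]
 [ 52  58  65  82 103 132 152 153 136 116  87  79  95  96  84  56  51  67  86  99  97]
 [ 60  64  84 103 115 136 150 145 125 123 108  88  87  78  72  73  88  87  98  98  95]
 [ 79  92 106 115 114 139 149 142 125 127 125 113 103  97  97 101 109 100 100  97 103]
 [109 115 117 113 114 137 153 149 132 129 124 119 116 121 116 111 105  99 100 102 102]
 [127 123 117 108 117 133 149 156 148 139 132 115 119 120 111 108 101 100  98 100 102]
 [125 121 116 114 115 130 148 157 154 148 130 120 119 119 111 103 100  99 101 102 100]
 [119 120 118 111 113 126 141 158 159 153 137 121 117 112 109 105 101  98 102  99 108]
 [124 121 114 110 114 128 140 154 161 155 139 119 122 117 107 102 101 100 101 104
[... 959 characters left out ...]
11]
 [217 214 214 209 184 164 158 172 195 213 212 210 193 180 169 168 169 140 112 115 115]
 [212 214 219 220 197 165 147 139 164 190 205 213 192 180 160 147 135 120 112 113 111]
 [220 222 227 222 206 181 146 128 134 152 169 178 163 147 139 130 118 118 115 114 112]
 [221 218 214 196 179 165 138 119 126 127 137 139 134 133 124 122 119 117 112 111 118]
 [196 183 168 149 133 130 128 119 124 122 125 132 130 125 119 122 117 114 110 114 113]
 [151 139 134 126 120 127 127 126 124 126 126 131 129 130 126 122 119 110 111 115 111]
 [127 124 127 123 122 120 125 125 121 127 129 133 131 135 129 123 120 107 110 112 114]
 [127 124 124 124 122 120 125 125 122 124 129 131 137 130 128 123 117 107 108 114 114]]
```

View pics/s7.png

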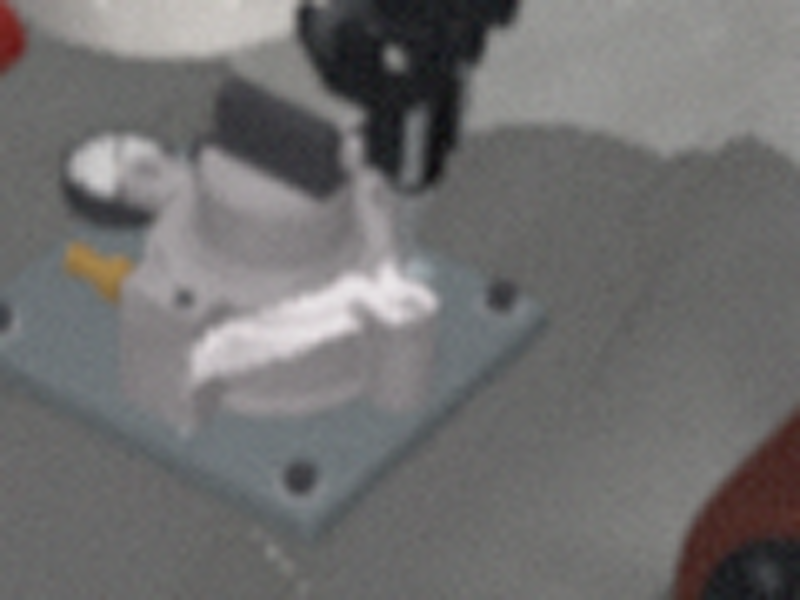

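The 10th picture shows the pin held above the eye, with the eye at crop (408,303), px (388,257), and the predicted tip at (388,252.5). I'll lower it under force watch.

>>> move_arm(plan=[0,0,0,0,0,0.006,0.01,0,0,0,0,0,0.004,0.01,0,0,0,0,0,0.003,0.01,0,0,0,0,0,0.003,0.01,0,0,0,0,0,0,0.01])

```text
time_s: 24.03
ee_pos: [429.6, 9.3, 138.3]
orientation: [180.0, -0.1, -180.0]
contact_force: [0.6, -0.4, -0.4]
grip_width: 19.6
grip_force: 59.9
```

>>> move_arm(plan=[0,0,0,0,0,0.003,0.01,0,0,0,0,0,0.003,0.01,0,0,0,0,0,0,0.01])

```text
time_s: 24.28
ee_pos: [429.9, 8.9, 132.6]
orientation: [-180.0, 0.0, -180.0]
contact_force: [0.7, -3.2, -1.7]
grip_width: 20.1
grip_force: 59.7
```

>>> move_arm(plan=[0,0,0,0,-0.0005,0.002,0.01,0,0,0,0,0,0.003,0.01,0,0,0,0,0,0,0.01])

```text
time_s: 24.53
ee_pos: [430.0, 8.2, 127.7]
orientation: [-179.9, 0.0, 180.0]
contact_force: [1.4, -4.5, -1.8]
grip_width: 19.6
grip_force: 59.8
```

>>> move_arm(plan=[0,0,0,0,0,0.003,0.01,0,0,0,0,0,0.003,0.01,0,0,0,0,0,0,0.01])

```text
time_s: 24.78
ee_pos: [430.1, 7.7, 121.8]
orientation: [-179.9, 0.0, 180.0]
contact_force: [1.7, -9.1, -2.6]
grip_width: 19.8
grip_force: 59.9
```

>>> move_arm(plan=[0,0,0,-0.0002,-0.0013,0.002,0.01,0,0,0,0,0,0.004,0.01,0,0,0,0,0,0.004,0.01,0,0,0,0,0,0,0.01])

```text
time_s: 25.12
ee_pos: [430.2, 6.9, 111.4]
orientation: [-179.9, 0.0, 180.0]
contact_force: [1.9, -6.6, -3.3]
grip_width: 19.8
grip_force: 59.7
```

>>> move_arm(plan=[0,0,0,0,0,0.003,0.01,0,0,0,0,0,0.003,0.01,0,0,0,0,0,0.003,0.01,0,0,0,0,0,0,0.01])

```text
time_s: 25.45
ee_pos: [430.3, 6.8, 102.7]
orientation: [-179.9, 0.0, 180.0]
contact_force: [2.0, -6.4, -0.6]
grip_width: 19.9
grip_force: 60.0
```

>>> move_arm(plan=[0,0,0,0,-0.0007,0.002,0.01,0,0,0,0,0,0.002,0.01,0,0,0,0,0,0.001,0.01,0,0,0,0,0,0,0.01])

```text
time_s: 25.78
ee_pos: [430.7, 6.5, 100.4]
orientation: [-180.0, 0.1, -180.0]
contact_force: [-8.8, -2.4, 26.1]
grip_width: 19.7
grip_force: 63.0
```

>>> move_arm(plan=[0,0,0,0,0,0.0015,0.01,0,0,0,0,0,0.001,0.01,0,0,0,0,0,0,0.01])

```text
time_s: 26.03
ee_pos: [430.9, 6.5, 100.2]
orientation: [-179.9, 0.2, -180.0]
contact_force: [-18.9, 0.4, 49.7]
grip_width: 19.8
grip_force: 65.6
```

>>> move_arm(plan=[0,0,0,0,0,-0.002,0.02,0,0,0,0,0,0,0.04,0,0,0,0,0,0,0.045,0,0,0,0,0,-0.02,0.045,0,0,0,0,0,-0.035,0.045,0,0,0,0,0,-0.04,0.045,0,0,0,0,0.03,-0.02,0.045,0,0,0,0,0.04,0,0.045,0,0,0,0,0.04,0,0.045,0,0,0,0,0.04,0,0.045,0,0,0,0,0.04,0,0.045,0,0,0,0,0.04,0,0.045])

```text
time_s: 27.03
ee_pos: [429.0, 239.0, 211.6]
orientation: [180.0, -0.1, -180.0]
contact_force: [0.7, -0.4, -0.2]
grip_width: 44.7
grip_force: 0.0
```

```bash
python3 - <<'E'
from meas import *
print(env.state()["ee_pos"])
D=[env.grab_frame("top")[1] for _ in range(4)]; d=np.median(D,0); H=cloud("top",d)[...,2]
m=comp(H>90,345,306,9); q=plane("top",px(m),103); print("pin",q.mean(0).round(1),m.sum(),"z",np.median(H[m]).round(1))
m=comp(H>112,346,283,16); b=plane("top",px(m),124)[:,:2];w,V=np.linalg.eigh(np.cov((b-b.mean(0)).T)); print("bar",b.mean(0).round(1),np.degrees(np.arctan(V[1,1]/V[0,1])).round(2),np.median(H[m]).round(1))
d0=np.load("top0.npz")["d"]; c=(abs(d-d0)>14)&(d>0)&(d0>0); 
for n,(u,v,r) in dict(torch=(352,204,22),cal=(232,215,35),race=(309,169,15),race2=(491,228,15)).items(): print(n,c[v-r:v+r,u-r:u+r].sum())
E
```

```text
[428.95824693 239.04431561 211.57206148]
pin [427.6   4.  103. ] 65 z 100.9
bar [490.5   4.8] -0.38 122.7
torch 2
cal 4
race 0
race2 0
```

```bash
python3 -c "
from bench import env
print(env.job_done())"
```

```text
the job is handed in; nothing more can be done
None
```

The job is handed in at about 27 s: piston in the bore, sleeve on the stem, cap turned to its stops and pin home (its top read about 102 mm against 103 mm expected). The torch, caliper and bearing race showed no movement. Wrist force reached 103 N on the first try at seating the piston, under the 120 N limit; no verdict came back.

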